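Unlatch the battery drawer of a router backup unit with a release pin

TASK

The cells of the router's backup-battery unit are due for a change: take the red-handled release pin out of its stand, put its tip down the hole in the pale slide on top of the unit until the recessed orange button is pressed all the way in, and, keeping it held down, push the slide along its slot so the battery drawer comes fully out. Then lift the pin so the button springs back up and locks the drawer open, and put the pin back upright in its stand. Feel your way: the button and slide are thin plastic and must not be forced, only the pin may touch the unit, and the other things on the desk stay where they are.

Things in the scene. Friction and masses are not known exactly. Their poses are not given: they have to be found in the camera images.
- battery_unit: dark grey box-shaped backup-battery unit, 130 x 90 mm, 44 mm high, fixed. Origin: centre of its underside; x along its length, y across, z up. The drawer comes out of its -x face, towards its -x (the end with white chevrons). In its top a slot from x = -46.5 to 21.5, 16 mm wide, about y = 0. Hand and arm must stay off it; it takes up to 25 N from the pin, all told.
- drawer (a joint): how far the drawer (and the pale slide, one piece with it) has been pushed out, m: 0 closed, 0.045 at its end stop. About 3 N of drag. The button latches it at both ends: it locks open from about 0.0435 on, once the button is let up.
- recess_mouth (a point): centre of the mouth of the round hole in the pale grey slide (22 x 15 mm, in the slot, top 1 mm above the unit's). 45 mm above the desk; moves with the drawer, towards the unit's -x. Axes as the unit's. The hole is 8.5 mm across, 1.5 mm chamfer, straight down 20 mm; the orange button's top lies 6 mm down. The pin pushes the slide by the wall of this hole.
- release_button (a joint): how far the button is pressed, m, 0 up. Spring: 2 N plus 0.35 N/mm. The latch, set by an adjustable keeper, lets go at a depth that differs from unit to unit, 1.6 to 11.6 mm; 0.8 mm deeper is a hard seat (spring at most 6.5 N there), so pressing to about 9 N always frees it. Hold it down for the first 8 mm of the way or more, best to the end stop; let up early, it locks again.
- button_cap: the orange button in the hole, 7.8 mm across; it cracks above 15 N. Origin: with drawer closed and button up, the centre of the unit's underside (button top at x = 10, y = 0, z = 39 mm from it); moves with drawer and button.
- release_pin: the release pin, upright, handle up, 35 g. Origin at its rounded tip, z up along it. Steel pin 5 mm thick, 30 mm long; round flange 18 mm across, z = 30 to 33 mm; square red handle 13 x 13 mm, z = 33 to 83 mm, black end to 86.5 mm. It stands loosely in its stand, flange on the stand's top, tip 30 mm down the socket, free to turn.
- pin_tip (a point): the tip of the pin (same as the body's origin)
- pin_grip (a point): middle of the handle, 60 mm above the tip: the place to grip
- pin_stand: round dark wooden stand with a brass ring round its socket, 40 mm across (foot 49 mm), 34 mm high, fixed on the desk. Origin: centre of its underside.
- socket (a point): centre of the mouth of the stand's vertical socket, 34 mm above the desk: a round hole 9 mm across and 31 mm deep for the 5 mm pin
- eraser: blue and white eraser, 23 x 52 x 13 mm, a bystander; origin under its centre
- mug: white dotted mug, 93 mm high, a bystander; origin at its underside
- dropper_bottle: small dark dropper bottle, 28 mm square and 92 mm high, a bystander; origin under its centre

How it is judged:
By the outcome, as a careful person would: the job done as asked, in the order asked, and still so for the second after the job is handed in, with the robot touching nothing.
It also fails if it takes over 54 s, if anything falls off the work surface, if the arm or the gripper's body presses on something with over 40 N, if the wrist force passes 120 N, or if a joint passes its speed limit or range.

ROBOT

A 6-joint arm with a two-finger parallel gripper is mounted at the origin on a cart in front of the work surface, level with it; the furniture and walls round the work are solid. World frame = base frame: x ahead of the robot, y to its left, z up, the work surface at z = 0. Lengths are in m, angles in rad, forces in N, time in s.
With the tool pointing down it reaches from about 0.35 to 0.775 m from the base axis. Payload 7.3 kg.
Tool frame: the origin (TCP) lies at the centre of the arm's flange, where the gripper is bolted on; the fingertips stand 178 mm ahead of it and the grasp point (between the pads) lies 159 mm ahead of it (tip_extent is the distance from the TCP to the fingertips, in m); z points along the fingers, y is the line along which they close (so a half turn about z gives the same grasp; the last joint's range is limited). The gripper opens to 92 mm and grips with 3 to 60 N. Pads are 19 mm wide; open, the fingers measure 130 mm over their backs; the gripper's body (75 mm by 190 mm) begins 47 mm behind the grasp point.
Start: joints at [1.014, 0.342, 1.524, -0, 1.275, -0.146], TCP at [0.21, 0.481, 0.405] pointing down, gripper open.
Joint ranges: [-2.53, 2.53], [-0.77, 2.02], [0.04, 2.7], [-1, 4.14], [0.28, 2.66], [-3.11, 3.11]. Speed limits (rad/s): [2.57, 2.57, 3.14, 3.14, 3.14, 3.14].

INTERFACE

Orientations are given as [roll, pitch, yaw] about the fixed x, y, z axes, in that order (R = Rz(yaw) Ry(pitch) Rx(roll)).
In Python, from cell import * gives the robot as it stands.
- The arm moves only by the tool arm_command, never from a script. Its arguments are lists of equal length, an entry for each row: "xyz": the shift along the world's x, y, z in mm, a list of three; "spin": the turn about the world's z in degrees. In form: {"xyz": [[tx, ty, tz], ...], "spin": [spin, ...]}. A call has 1 to 20 rows; each row shifts and turns the commanded pose from where the row before left it; what a row does not reach is not made up. A row lasts 1/10 s, in which the tool goes at most 50 mm and 8.59 degrees, less where a joint would pass 70% of its speed; a pose out of reach is approached as far as the arm can. A call with a gripper value outside its range is refused whole. "jaw" is the opening, from -1 (shut) to 1 (fully open), set as the call begins (left out, the last holds). The fingers move at their own pace and stop on an object; "squeeze" is the grip in N (left out, the last holds). Time passes only in rows, so rows that do not move let the fingers close. It gives the time, the measured TCP pose, the force, the opening and the grip force at its end, in the units of the state.
- observe(): the state, without advancing time (a new reading comes with each control period).
- read_camera(name): name is "scene" or "side" or "wrist"; returns a dict with "img" (400x640x3 uint8, red, green, blue), "depth" (400x640 float32, m along the optical axis (not along the pixel's ray), 0 where there is no reading), "fx", "fy", "cx", "cy" (pixels), "dist_coeffs" ([k1, k2, p1, p2, k3] as OpenCV has them; the pictures are not rectified), "world_from_camera" (4x4, takes a point from camera to world coordinates). Camera axes: x right, y up, looking along -z (the intrinsics and any distortion apply to the point x, -y, -z); pixel columns grow to the right and rows downward; lengths in m; the calibration is good to about 2 mm. A picture is of the moment at which its call begins.
- hand_in(): hands the job in; it is judged then, once.
The state is a dict: "time": time; "qpos": joint angles; "qvel": joint speeds; "joint_efforts": joint torques, N m; "tool_pos": TCP position; "tool_rot": TCP orientation; "contact_force": force on the tool from outside, world axes, zero at the start; "torque": the same for the moment, N m; "opening": finger opening in m; "grip_force": force on a finger pad.
Only numpy, scipy, OpenCV 4.12 (cv2) and the standard library are available. Lean on these libraries where they do the work, as an engineer would, in place of code of your own. Each camera call takes 0.05 s, during which the arm holds its last target. There are 200 camera calls.

## Working session

There is one attempt and no reset: what is moved stays moved. The work goes in short steps, Python scripts to look and compute and a tool call to move; the robot and the scene stay as the last step left them, time stands still between calls to the robot, and variables do not carry over. Pictures are saved under pics/ and viewed, at most 10 in all, crops included, and the job is handed in when it is done.

Besides the shell and the picture viewer there is one more tool, called after "Emit:" as name(argument=value, ...) on one line, values as JSON. arm_command: Moves the arm, as the interface text tells. Its arguments: {"type":"object","properties":{"xyz":{"type":"array","items":{"type":"array","items":{"type":"number"}}},"spin":{"type":"array","items":{"type":"number"}},"jaw":{"type":"number"},"squeeze":{"type":"number"}},"required":["xyz","spin"]}

```bash
mkdir -p pics; ls; cat > h.py <<'E'
from cell import *
import numpy as np, cv2, pickle
def snap(n,tag):
    d=read_camera(n); cv2.imwrite(f'pics/{tag}.png',d['img'][:,:,::-1]); pickle.dump(d,open(f'pics/{tag}.pkl','wb')); return d
def cloud(d):
    h,w=d['depth'].shape
    u,v=np.meshgrid(np.arange(w),np.arange(h))
    K=np.array([[d['fx'],0,d['cx']],[0,d['fy'],d['cy']],[0,0,1.]])
    p=cv2.undistortPoints(np.stack([u,v],-1).reshape(-1,1,2).astype(float),K,np.array(d['dist_coeffs'],float)).reshape(h,w,2)
    z=d['depth']
    c=np.stack([p[...,0]*z,-p[...,1]*z,-z],-1)
    T=np.array(d['world_from_camera']); return c@T[:3,:3].T+T[:3,3]
E
python3 - <<'E'
from h import *
for n in ['scene','side','wrist']: d=snap(n,n+'0'); print(n,np.round(d['world_from_camera'],3).tolist(),d['fx'],d['dist_coeffs'])
s=observe(); print(s)
a=[cv2.imread(f'pics/{n}0.png') for n in ['scene','side']]
E
```

```text
pics
scene [[0.545, 0.334, -0.769, -0.488], [-0.838, 0.228, -0.495, -0.793], [0.009, 0.915, 0.404, 0.634], [0.0, 0.0, 0.0, 1.0]] 455.0694591920792 [-0.07946336  0.          0.          0.          0.        ]
side [[0.855, 0.21, -0.474, 0.059], [-0.518, 0.367, -0.773, -0.95], [0.012, 0.906, 0.423, 0.532], [0.0, 0.0, 0.0, 1.0]] 445.9208850226203 [-0.03278543  0.          0.          0.          0.        ]
wrist [[0.399, -0.885, -0.239, 0.145], [0.917, 0.385, 0.106, 0.511], [-0.002, -0.261, 0.965, 0.384], [0.0, 0.0, 0.0, 1.0]] 328.7090781739721 [0.00524518 0.         0.         0.         0.        ]
{'time': 0.15, 'qpos': array([ 1.01398208e+00,  3.42554676e-01,  1.52477731e+00, -1.15039503e-05,
        1.27540214e+00, -1.46017393e-01]), 'qvel': array([ 2.01097171e-03, -8.67294144e-04, -3.36904267e-03, -2.75625144e-04,
        4.20388446e-05, -9.32796235e-04]), 'joint_efforts': array([ 1.32222613e-03, -4.31467295e+01, -2.44352800e+01,  7.17203412e-02,
        5.37502707e-02, -7.74908926e-05]), 'tool_pos': array([0.20959157, 0.48124368, 0.40421573]), 'tool_rot': array([-3.14046173e+00, -1.55198359e-04,  2.73079906e+00]), 'contact_force': array([0.10783232, 0.4215042 , 0.52932105]), 'torque': array([ 0.01068465, -0.07019311,  0.01137276]), 'grip_force': 0.0, 'opening': 0.09186207123660914}
```

View pics/scene0.png

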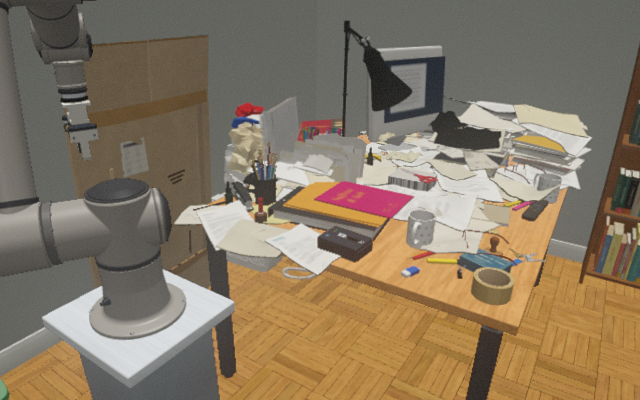

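View pics/side0.png

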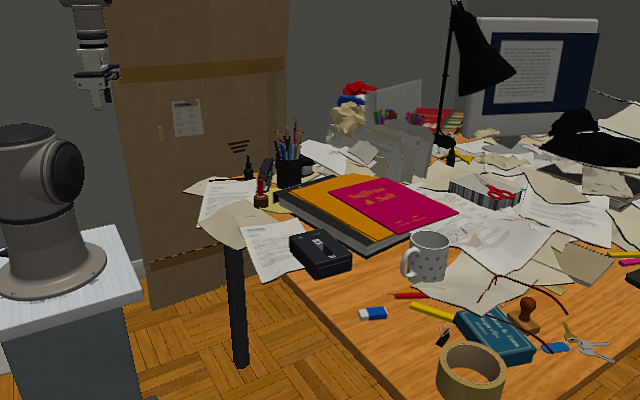

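The scene view shows the unit at (345,242), the red pin in its stand at (260,210), the mug at (421,230) and the eraser at (410,271). The side view shows the unit at (320,255), the pin at (261,193), and the dropper bottle probably at (249,168).

```bash
python3 - <<'E'
from h import *
for t,pts in [('scene0',[(345,235),(333,238),(260,203),(260,215),(421,215),(410,271)]),('side0',[(320,242),(261,185),(261,200),(249,160),(249,175),(290,170),(430,240),(372,313)])]:
    d=pickle.load(open(f'pics/{t}.pkl','rb')); P=cloud(d)
    for u,v in pts: print(t,u,v,np.round(P[v,u],3))
    # top of unit: z 0.04..0.048 region
    m=(abs(P[...,2]-.044)<.004)&(P[...,0]>.3)&(P[...,0]<.75)&(abs(P[...,1])<.5)&(d['img'].max(-1)<80)
    n,l,s,c=cv2.connectedComponentsWithStats(m.astype(np.uint8))
    for i in range(1,n):
        if s[i,4]>150: q=P[l==i]; print(s[i],q.mean(0).round(3),cv2.minAreaRect((q[:,:2]*1000).astype(np.float32)))
    r=(d['img'][...,0]>120)&(d['img'][...,1]<60)&(d['img'][...,2]<60)&(P[...,1]>.1)&(P[...,0]<.6)&(P[...,2]<.15)
    q=P[r]; print('red',len(q),q.mean(0) if len(q) else '',q.min(0),q.max(0))
    cv2.imwrite(f'pics/{t}c.png',cv2.resize(d['img'][150:290,190:390,::-1],(800,560),interpolation=cv2.INTER_CUBIC))
E
```

```text
scene0 345 235 [ 0.511 -0.251  0.045]
scene0 333 238 [ 0.48  -0.231  0.044]
scene0 260 203 [0.509 0.051 0.07 ]
scene0 260 215 [0.497 0.043 0.036]
scene0 421 215 [ 0.7   -0.401  0.074]
scene0 410 271 [ 0.481 -0.461  0.015]Traceback (most recent call last):
  File "<stdin>", line 11, in <module>
    return umr_minimum(a, axis, None, out, keepdims, initial, where)
ValueError: zero-size array to reduction operation minimum which has no identity
```

Emit:
arm_command(xyz=[[10, -20, 0], [18, -39, 0], [18, -39, 0], [18, -39, 0], [18, -39, 0], [18, -39, 0], [18, -39, 0], [18, -39, 0], [18, -39, 0], [18, -39, 0], [18, -39, 0], [18, -39, 0], [18, -39, 0], [18, -39, 0], [18, -39, 0], [10, -20, 0], [0, 0, 0], [0, 0, 0]], spin=[0, 0, 0, 0, 0, 0, 0, 0, 0, 0, 0, 0, 0, 0, 0, 0, 0, 0])

```text
time: 1.95
tool_pos: [0.4814, -0.1046, 0.4042]
tool_rot: [3.141, -0.002, 2.73]
contact_force: [-0.2, 0.1, 0.7]
opening: 0.0922
grip_force: 0.0
```

```bash
python3 - <<'E'
from h import *
d=snap('wrist','w1'); s=observe(); print(s['time'],s['tool_pos'],s['tool_rot'],s['qpos'])
P=cloud(d); np.save('pics/w1P.npy',P)
E
```

```text
2.0 [ 0.48122844 -0.10404212  0.40442919] [ 3.14122847e+00 -1.28179839e-03  2.73086657e+00] [-3.68848876e-01  2.82870962e-01  1.61059890e+00  4.40057659e-04
  1.24938825e+00 -1.52905817e+00]
```

View pics/w1.png

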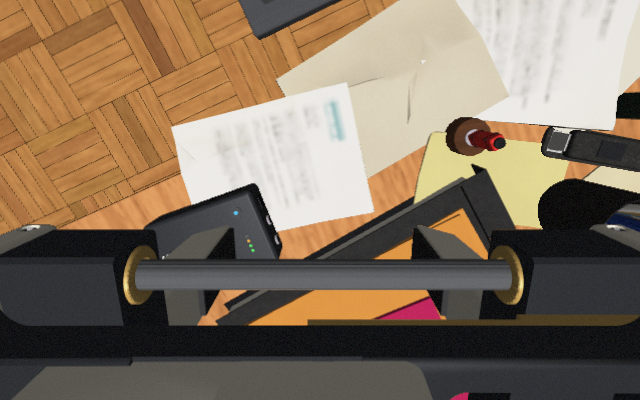

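The wrist view shows the stand and pin at (468,137), with the handle's end at about (495,142). The unit is partly hidden behind the gripper at (220,225).

Emit:
arm_command(xyz=[[20, -20, 0], [30, -40, 0], [30, -40, 0], [20, -20, 0], [0, 0, 0], [0, 0, 0]], spin=[0, 0, 0, 0, 0, 0])

```text
time: 2.6
tool_pos: [0.5815, -0.2235, 0.4042]
tool_rot: [3.141, -0.002, 2.732]
contact_force: [1.1, 0.8, 0.2]
opening: 0.0916
grip_force: 0.0
```

```bash
python3 - <<'E'
from h import *
d=snap('wrist','w2'); P=cloud(d)
cv2.imwrite('pics/w2c.png',cv2.resize(d['img'][40:260,180:480,::-1],(800,587),interpolation=cv2.INTER_CUBIC))
d1=pickle.load(open('pics/w1.pkl','rb'));P1=cloud(d1)
for t,(d,P) in {'w1':(d1,P1),'w2':(d,P)}.items():
    print(t,np.round(np.array(d['world_from_camera'])[:3,3],4))
    near=(P[...,0]>.4)&(P[...,0]<.6)&(P[...,1]>-.03)&(P[...,1]<.12)
    i=d['img'].astype(int)
    red=near&(i[...,0]>90)&(i[...,1]<60)&(i[...,2]<60)&(d['depth']>0)
    q=P[red]; print('red',len(q),q.mean(0).round(4) if len(q) else '')
    top=near&(P[...,2]>.076)&(P[...,2]<.15); q=P[top]
    if len(q): print('hi',len(q),np.median(q,0).round(4),cv2.minAreaRect((q[:,:2]*1000).astype(np.float32)),np.percentile(q[:,2],[5,50,95]))
    st=near&(abs(P[...,2]-.034)<.004)&(d['img'].max(-1)<130)
    n,l,s,c=cv2.connectedComponentsWithStats(st.astype(np.uint8))
    for k in range(1,n):
        if s[k,4]>60: q=P[l==k]; print('stand',s[k],q.mean(0).round(4),cv2.minEnclosingCircle((q[:,:2]*1000).astype(np.float32)))
    un=(abs(P[...,2]-.0445)<.004)&(P[...,1]<-.12)&(P[...,1]>-.4)
    n,l,s,c=cv2.connectedComponentsWithStats(un.astype(np.uint8))
    for k in range(1,n):
        if s[k,4]>400: q=P[l==k]; print('unit',s[k],q.mean(0).round(4),cv2.minAreaRect((q[:,:2]*1000).astype(np.float32)))
E
```

```text
w1 [ 0.4172 -0.0748  0.3841]
red 250 [0.508  0.0541 0.0526]
hi 283 [0.5082 0.0541 0.0858] ((509.5717468261719, 56.59217834472656), (13.096168518066406, 13.488858222961426), 7.7258734703063965) [0.07766799 0.08580571 0.09032585]
stand [453 118  37  38 726] [0.5069 0.0528 0.0334] ((509.6925048828125, 56.31293487548828), 19.750919342041016)
stand [460 168  38  51 513] [0.5685 0.045  0.0374] ((572.83203125, 48.076969146728516), 27.853281021118164)
stand [412 180  54  46 522] [ 0.5652 -0.0009  0.0374] ((559.7919921875, 2.46014404296875), 33.33587646484375)
stand [489 197  16  17  81] [0.5902 0.0579 0.0374] ((589.5194091796875, 57.102210998535156), 10.78181266784668)
stand [463 206  18  17  75] [0.5902 0.0291 0.0374] ((589.4267578125, 28.313501358032227), 11.075151443481445)
unit [ 143  190  136   69 4349] [ 0.49   -0.2318  0.0436] ((502.6793212890625, -249.6299591064453), (128.7466583251953, 85.55252838134766), 85.78097534179688)
w2 [ 0.5173 -0.1938  0.3841]
red 26 [0.5207 0.0479 0.0335]
stand [541   0  38  13 332] [0.5221 0.049  0.0332] ((518.998291015625, 51.43321228027344), 16.488731384277344)
stand [550  27  45  57 687] [0.5735 0.0467 0.0374] ((573.4676513671875, 50.377410888671875), 27.214889526367188)
stand [491  50  49  48 503] [ 0.5674 -0.005   0.0374] ((564.308837890625, -5.718559265136719), 26.222436904907227)
unit [  192    51   148   126 10608] [ 0.5038 -0.2477  0.0437] ((505.1278991699219, -250.59056091308594), (129.23040771484375, 89.28346252441406), 86.04840850830078)
```

View pics/w2c.png

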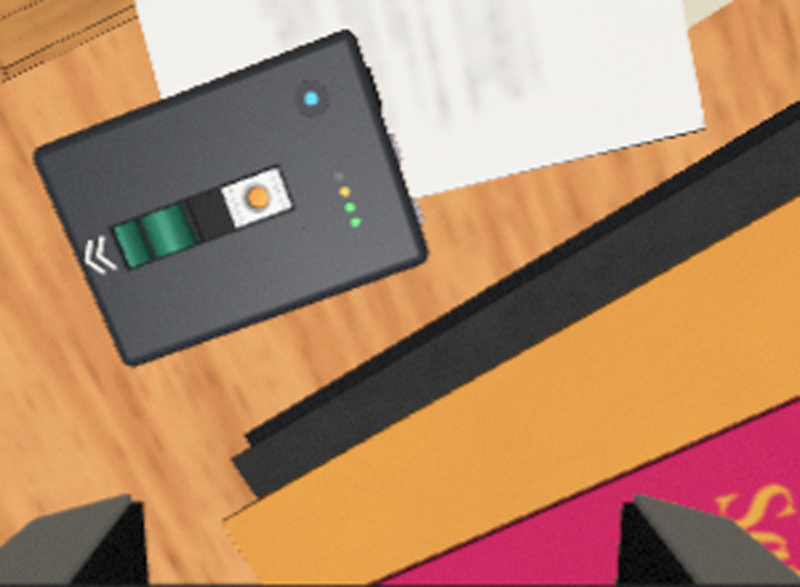

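The crop shows the unit with its chevrons at (100,255), the slide's hole with the orange button at (257,196), and green cells in the open slot. Next I work out the hole, the handle's yaw and the tall obstacles.

```bash
python3 - <<'E'
from h import *
d1=pickle.load(open('pics/w1.pkl','rb'));P1=cloud(d1); d=pickle.load(open('pics/w2.pkl','rb'));P=cloud(d)
i=d['img'].astype(int)
un=(P[...,0]>.4)&(P[...,0]<.6)&(P[...,1]<-.15)&(P[...,1]>-.35)&(P[...,2]>.025)&(P[...,2]<.06)
org=un&(i[...,0]>170)&(i[...,1]<190)&(i[...,2]<110)&(i[...,1]>80)
white=un&(i.min(-1)>170)
for n,m in [('org',org),('white',white)]:
    k,l,s,c=cv2.connectedComponentsWithStats(m.astype(np.uint8))
    for a in range(1,k):
        if s[a,4]>12: q=P[l==a]; print(n,s[a],q.mean(0).round(4),cv2.minAreaRect((q[:,:2]*1000).astype(np.float32)))
# unit edges more robust: top mask rect
m=(abs(P[...,2]-.0437)<.0025)&un; q=(P[m][:,:2]*1000).astype(np.float32); h=cv2.convexHull(q); print(cv2.minAreaRect(h), cv2.contourArea(h))
near=(abs(P1[...,0]-.509)<.02)&(abs(P1[...,1]-.056)<.02)
for lo,hi in [(.078,.084),(.084,.095)]:
    q=P1[near&(P1[...,2]>lo)&(P1[...,2]<hi)]; print(lo,len(q),q.mean(0).round(4),cv2.minAreaRect((q[:,:2]*1000).astype(np.float32)))
q=P1[near&(P1[...,2]>.032)&(P1[...,2]<.036)]; A=np.c_[2*q[:,:2],np.ones(len(q))]; 
# obstacles
C=[]
for t in ['scene0','side0','w1','w2']:
    dd=pickle.load(open(f'pics/{t}.pkl','rb')); Q=cloud(dd)[dd['depth']>.2].reshape(-1,3); C.append(Q[::2] if len(Q)>9 else Q)
C=np.concatenate(C); H=np.zeros((16,28))
for x in range(16):
  for y in range(28):
    a=C[(abs(C[:,0]-(.36+.02*x))<.01)&(abs(C[:,1]-(.22-.02*y))<.01)&(C[:,2]<.22)]
    H[x,y]=np.percentile(a[:,2],97)*1000 if len(a)>2 else -9
print('cols y from .22 step -.02; rows x from .36');print('\n'.join(' '.join('%4d'%v for v in r) for r in H))
E
```

```text
org [273 110   7   8  41] [ 0.5057 -0.2409  0.0388] ((505.84698486328125, -240.81394958496094), (6.80245304107666, 7.046065807342529), 63.81130599975586)
org [381 162  14   8  26] [ 0.5989 -0.1561  0.051 ] ((599.0935668945312, -157.1744842529297), (2.4207491874694824, 13.948141098022461), 4.603014945983887)
white [263 104  26  21 266] [ 0.5058 -0.2405  0.0447] ((505.88360595703125, -240.7447052001953), (21.92412567138672, 14.729358673095703), 85.88964080810547)
white [216 129   7  12  25] [ 0.5013 -0.3032  0.0442] ((501.7718811035156, -303.5177307128906), (3.975548505783081, 11.79373550415039), 86.8032455444336)
white [212 130   7  12  26] [ 0.5007 -0.308   0.0441] ((500.8665466308594, -308.3995666503906), (4.767335891723633, 11.839256286621094), 84.08644104003906)
((505.11468505859375, -250.56741333007812), (129.1192626953125, 88.93212890625), 86.13533020019531) 11393.43963806727
0.078 65 [0.5076 0.053  0.0808] ((507.4239501953125, 53.646812438964844), (8.303759574890137, 18.110496520996094), 48.69856262207031)
0.084 200 [0.509  0.0553 0.0877] ((509.66845703125, 56.18523406982422), 
[... 1643 characters left out ...]

  51   56   56   54   45    5    5    5   39   39   53   54   53   52   52   51   39   39   39   39   38   39   39   38    1    1    0    0
  56   57   56   94   97   96    5    5   39   39   53   53   53   52   52   52   52   52   52   52   52   51   50   50   39   39   38    0
  56   10  157  135  170  113   85    6   39   39   52   52   52   52   52   52   53   52   52   52   52   51   51   51   51   51   51    1
   7    7  164  177  109  142  133   38   39   44   51   52   52   52   52   52   52   52   52   52   51   51   51   51   51   52   51    1
  31 -385  154  185  212  168  167   39   39   46   51   51   52   57   58   58   57   58   58   58   57   58   58   58   57   57   57   57
```

Emit:
arm_command(xyz=[[-4, 15, 0], [-8, 32, 0], [-10, 40, 0], [-10, 40, 0], [-10, 40, 0], [-10, 40, 0], [-10, 40, 0], [-7, 24, 0], [-3, 10, 0], [0, 0, -20], [0, 0, -40], [0, 0, -20], [0, 0, 0], [0, 0, 0]], spin=[2, 4, 4, 4, 4, 4, 4, 2.5, 0, 0, 0, 0, 0, 0])

```text
time: 4.05
tool_pos: [0.5095, 0.0563, 0.3255]
tool_rot: [-3.142, 0.001, -3.055]
contact_force: [0.5, 1.5, 0.8]
opening: 0.0917
grip_force: 0.0
```

```bash
python3 - <<'E'
from h import *
s=observe(); print(s['tool_pos'],s['tool_rot'],s['contact_force'])
d=snap('wrist','w3'); P=cloud(d)
near=(abs(P[...,0]-.509)<.03)&(abs(P[...,1]-.056)<.03)
for lo,hi in [(.03,.0355),(.086,.095)]:
    m=near&(P[...,2]>lo)&(P[...,2]<hi); q=P[m]
    if len(q)>3: print(len(q),q.mean(0).round(4),cv2.minAreaRect((q[:,:2]*1000).astype(np.float32)),cv2.minEnclosingCircle((q[:,:2]*1000).astype(np.float32)),np.argwhere(m).mean(0))
E
```

```text
[0.50952597 0.05632529 0.32553701] [-3.14151658e+00  5.68199516e-04 -3.05513818e+00] [0.47628424 1.5294621  0.77338439]
1098 [0.5061 0.056  0.0336] ((508.7318115234375, 56.11640930175781), (37.444366455078125, 39.5428581237793), 4.958549976348877) ((509.8114929199219, 56.23453903198242), 19.92059326171875) [185.29872495 321.10018215]
213 [0.5093 0.0564 0.089 ] ((509.6531677246094, 56.38631057739258), (11.718775749206543, 11.519750595092773), 8.894104957580566) ((509.3829345703125, 56.15850830078125), 7.302462100982666) [209.06103286 320.78873239]
```

View pics/w3.png

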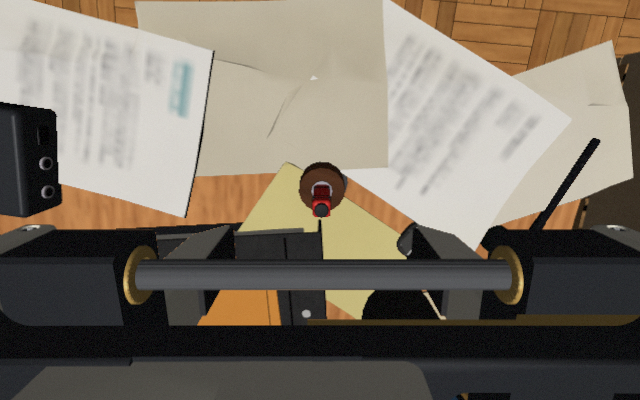

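The wrist view shows the pin at (321,207), centred between the fingers, with nothing under them.

Emit:
arm_command(xyz=[[0, 0, -15], [0, 0, -30], [0, 0, -30], [0, 0, -20], [0, 0, -7], [0, 0, 0]], spin=[0, 0, 0, 0, 0, 0], jaw=-0.1, squeeze=20)

```text
time: 4.7
tool_pos: [0.51, 0.0563, 0.2232]
tool_rot: [3.142, 0.001, -3.055]
contact_force: [-0.1, 0.3, -0.2]
opening: 0.0485
grip_force: 0.0
```

Emit:
arm_command(xyz=[[0, 0, 0], [0, 0, 0], [0, 0, 0], [0, 0, 0], [0, 0, 0], [0, 0, 0], [0, 0, 0], [0, 0, 0]], spin=[0, 0, 0, 0, 0, 0, 0, 0], jaw=-1)

```text
time: 5.5
tool_pos: [0.5098, 0.0563, 0.2232]
tool_rot: [-3.142, 0.001, -3.055]
contact_force: [-0.4, 0.5, 5.2]
opening: 0.0131
grip_force: 20.0
```

Emit:
arm_command(xyz=[[0, 0, 5], [0, 0, 15], [0, 0, 25], [0, 0, 20], [0, 0, 5], [0, 0, 0], [0, -15, 0], [0, -30, 0], [0, -40, 0], [-1, -40, 0], [-1, -40, 0], [-1, -40, 0], [-1, -40, 0], [0, -30, 0], [0, -15, 0], [0, -7, 0], [0, 0, 0], [0, 0, 0], [0, 0, 0]], spin=[0, 0, 0, 0, 0, 0, 0, 0, 0, 0, 0, 0, 0, 0, 0, 0, 0, 0, 0], squeeze=35)

```text
time: 7.4
tool_pos: [0.5058, -0.2394, 0.2927]
tool_rot: [3.141, -0.0, -3.053]
contact_force: [-0.6, 0.8, -0.2]
opening: 0.013
grip_force: 35.0
```

```bash
python3 - <<'E'
from h import *
s=observe(); print(s['time'],s['tool_pos'],s['tool_rot'],s['contact_force'],s['opening'])
a=snap('scene','s4');b=snap('side','d4')
A=cv2.resize(a['img'][190:270,300:380],(400,400),interpolation=cv2.INTER_CUBIC);B=cv2.resize(b['img'][190:290,270:370],(400,400),interpolation=cv2.INTER_CUBIC)
cv2.imwrite('pics/v4.png',np.hstack([A,B])[:,:,::-1])
for n,d in [('scene',a),('side',b)]:
    P=cloud(d);i=d['img'].astype(int)
    r=(i[...,0]>90)&(i[...,1]<60)&(i[...,2]<60)&(abs(P[...,0]-.506)<.05)&(abs(P[...,1]+.24)<.05)&(P[...,2]>.06)
    q=P[r]; print(n,len(q), q.mean(0).round(4) if len(q) else '')
    pin=(abs(P[...,0]-.506)<.012)&(abs(P[...,1]+.24)<.012)&(P[...,2]>.055)&(P[...,2]<.101)
    q=P[pin]; print('pin',len(q), q.mean(0).round(4) if len(q) else '', q[:,2].min() if len(q) else '')
    w=(i.min(-1)>150)&(abs(P[...,0]-.506)<.02)&(abs(P[...,1]+.24)<.02)&(abs(P[...,2]-.045)<.006); q=P[w]
    if len(q): print('slide',len(q),cv2.minAreaRect((q[:,:2]*1000).astype(np.float32)))
E
```

```text
7.4 [ 0.50577461 -0.23936544  0.29271723] [ 3.14103307e+00 -2.46845790e-04 -3.05332603e+00] [-0.64396937  0.77763796 -0.15531432] 0.013013098746979642
scene 51 [ 0.5003 -0.2388  0.1442]
pin 12 [ 0.5051 -0.2412  0.0893] 0.0769088317838238
slide 20 ((511.24530029296875, -241.54690551757812), (21.2874755859375, 16.911279678344727), 30.005949020385742)
side 10 [ 0.5049 -0.2441  0.1279]
pin 22 [ 0.5064 -0.2433  0.0869] 0.07411014632491958
slide 15 ((506.3440856933594, -243.1986083984375), (22.168235778808594, 13.475690841674805), 88.67041015625)
```

View pics/v4.png

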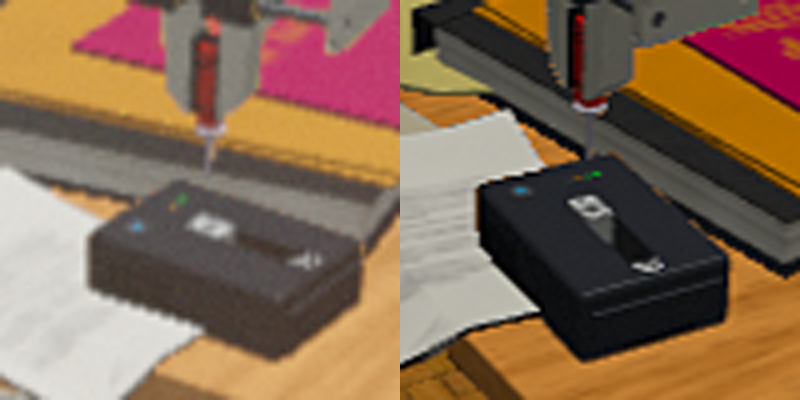

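The pin hangs above the unit with its tip at about z=74 mm, in line with the slide's hole in both views (scene crop (208,170), side crop (590,160)). I now go down to just above the mouth.

Emit:
arm_command(xyz=[[0, 0, -8], [0, 0, -12], [0, 0, -5], [0, 0, 0], [0, 0, 0], [0, 0, 0]], spin=[0, 0, 0, 0, 0, 0])

```text
time: 8.1
tool_pos: [0.5058, -0.2408, 0.268]
tool_rot: [-3.141, 0.0, -3.055]
contact_force: [0.1, -0.7, 0.3]
opening: 0.0129
grip_force: 35.0
```

```bash
python3 - <<'E'
from h import *
s=observe(); print(s['time'],s['tool_pos'],s['tool_rot'],s['contact_force'])
b=snap('side','d5');a=snap('scene','s5'); s=observe(); print(s['time'],s['tool_pos'],s['contact_force'])
# predicted pixels of tip and mouth in each view, for visual compare
for d,n in [(a,'s'),(b,'d')]:
    T=np.linalg.inv(np.array(d['world_from_camera'])); K=np.array([[d['fx'],0,d['cx']],[0,d['fy'],d['cy']],[0,0,1.]])
    im=d['img'].copy()
    pts=np.array([[.5058,-.2407,.045],[.5058,-.2407,.049]])
    c=(pts@T[:3,:3].T+T[:3,3])*[1,-1,-1]
    p=cv2.projectPoints(c,np.zeros(3),np.zeros(3),K,np.array(d['dist_coeffs'],float))[0][:,0]; print(n,p.round(1).tolist())
    u,v=p[0].round().astype(int); cv2.imwrite(f'pics/z5{n}.png',cv2.resize(im[v-25:v+25,u-25:u+25,::-1],(400,400),interpolation=cv2.INTER_CUBIC))
cv2.imwrite('pics/v5.png',np.hstack([cv2.imread('pics/z5s.png'),cv2.imread('pics/z5d.png')]))
E
```

```text
8.1 [ 0.50575216 -0.24079708  0.2679609 ] [-3.14136865e+00  4.41581050e-04 -3.05504659e+00] [ 0.05978796 -0.72560342  0.30148718]
8.2 [ 0.5057163  -0.24077628  0.26805564] [ 0.0227578  -0.42644246 -0.03417002]
s [[340.8, 234.9], [340.8, 233.7]]
d [[316.3, 240.7], [316.3, 239.1]]
```

View pics/v5.png

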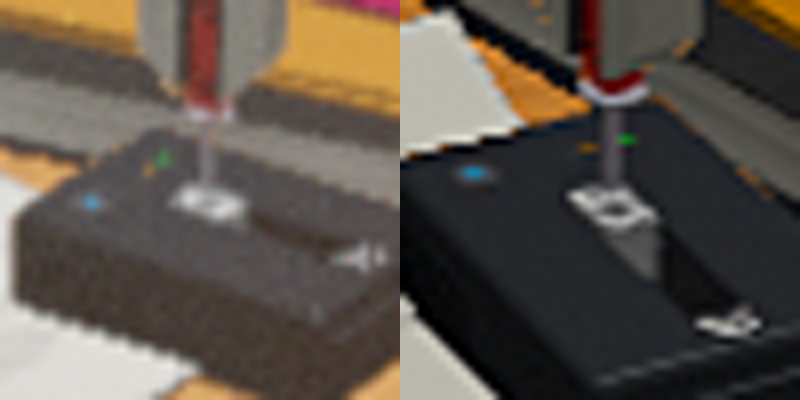

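Both crops show the tip directly above the slide's hole. I feel downward from here in small steps.

Emit:
arm_command(xyz=[[0, 0, -2], [0, 0, -2], [0, 0, -2], [0, 0, -2], [0, 0, 0], [0, 0, 0]], spin=[0, 0, 0, 0, 0, 0])

```text
time: 8.8
tool_pos: [0.5056, -0.2407, 0.2597]
tool_rot: [3.141, -0.0, -3.055]
contact_force: [-0.5, -0.1, 0.2]
opening: 0.0127
grip_force: 35.0
```

Emit:
arm_command(xyz=[[0, 0, -1], [0, 0, -1], [0, 0, -1], [0, 0, -1], [0, 0, 0], [0, 0, 0]], spin=[0, 0, 0, 0, 0, 0])

```text
time: 9.4
tool_pos: [0.5057, -0.2407, 0.2559]
tool_rot: [-3.141, 0.0, -3.055]
contact_force: [-0.7, 0.8, 2.2]
opening: 0.0131
grip_force: 35.0
```

Emit:
arm_command(xyz=[[0, 0, -0.3], [0, 0, -0.3], [0, 0, 0]], spin=[0, 0, 0])

```text
time: 9.7
tool_pos: [0.5057, -0.2407, 0.2552]
tool_rot: [-3.142, 0.0, -3.055]
contact_force: [0.0, -0.1, 2.4]
opening: 0.0127
grip_force: 35.0
```

Emit:
arm_command(xyz=[[0, 0, -0.3], [0, 0, -0.2], [0, 0, 0]], spin=[0, 0, 0])

```text
time: 10.0
tool_pos: [0.5057, -0.2407, 0.2547]
tool_rot: [-3.142, 0.0, -3.055]
contact_force: [0.5, -0.7, 1.8]
opening: 0.013
grip_force: 35.0
```

```bash
python3 -c "
from cell import *
s=observe(); print(s['tool_pos'],s['contact_force'],s['torque'])"
```

```text
[ 0.505682   -0.24071107  0.25466354] [ 0.48369502 -0.65849794  1.75150871] [ 0.02253042 -0.0771938  -0.02066364]
```

Emit:
arm_command(xyz=[[0, 0, -0.3], [0, 0, -0.3], [0, 0, 0]], spin=[0, 0, 0])

```text
time: 10.3
tool_pos: [0.5057, -0.2407, 0.254]
tool_rot: [3.142, 0.0, -3.055]
contact_force: [0.7, -0.0, 2.4]
opening: 0.0128
grip_force: 35.0
```

Emit:
arm_command(xyz=[[0, 0, -0.3], [0, 0, -0.3], [0, 0, 0]], spin=[0, 0, 0])

```text
time: 10.6
tool_pos: [0.5057, -0.2407, 0.2535]
tool_rot: [-3.142, 0.0, -3.055]
contact_force: [-0.7, -0.1, 2.5]
opening: 0.0127
grip_force: 35.0
```

Emit:
arm_command(xyz=[[0, 0, -0.3], [0, 0, -0.3], [0, 0, 0]], spin=[0, 0, 0])

```text
time: 10.9
tool_pos: [0.5057, -0.2407, 0.2528]
tool_rot: [-3.142, 0.0, -3.055]
contact_force: [0.2, 0.7, 2.7]
opening: 0.0126
grip_force: 35.0
```

Emit:
arm_command(xyz=[[0, 0, -0.3], [0, 0, -0.3], [0, 0, 0]], spin=[0, 0, 0])

```text
time: 11.2
tool_pos: [0.5057, -0.2407, 0.2522]
tool_rot: [3.142, 0.0, -3.055]
contact_force: [1.1, -0.6, 3.7]
opening: 0.0126
grip_force: 35.0
```

Emit:
arm_command(xyz=[[0, 0, -0.3], [0, 0, -0.3], [0, 0, 0]], spin=[0, 0, 0])

```text
time: 11.5
tool_pos: [0.5057, -0.2407, 0.2517]
tool_rot: [3.142, 0.0, -3.055]
contact_force: [0.2, -0.3, 4.2]
opening: 0.0131
grip_force: 35.0
```

Emit:
arm_command(xyz=[[0, 0, -0.3], [0, 0, -0.2], [0, 0, 0]], spin=[0, 0, 0])

```text
time: 11.8
tool_pos: [0.5057, -0.2407, 0.2515]
tool_rot: [-3.141, 0.0, -3.055]
contact_force: [-0.4, 0.4, 6.5]
opening: 0.0128
grip_force: 35.0
```

Emit:
arm_command(xyz=[[0, 0, -0.2], [0, 0, -0.1], [0, 0, 0]], spin=[0, 0, 0])

```text
time: 12.1
tool_pos: [0.5057, -0.2407, 0.2514]
tool_rot: [-3.141, 0.0, -3.055]
contact_force: [0.4, 0.7, 7.2]
opening: 0.0128
grip_force: 35.0
```

Emit:
arm_command(xyz=[[0, 0, -0.3], [0, 0, -0.1], [0, 0, 0], [0, 0, 0]], spin=[0, 0, 0, 0])

```text
time: 12.5
tool_pos: [0.5057, -0.2407, 0.2513]
tool_rot: [-3.141, 0.001, -3.055]
contact_force: [-1.6, 0.5, 10.1]
opening: 0.0128
grip_force: 35.0
```

Emit:
arm_command(xyz=[[0, -1, 0], [0, -1, 0], [-0.2, -1, 0], [-0.1, -1, 0], [-0.1, -1, 0], [0, -1, 0], [0, 0, 0]], spin=[0, 0, 0, 0, 0, 0, 0])

```text
time: 13.2
tool_pos: [0.5053, -0.2459, 0.2512]
tool_rot: [3.14, 0.001, -3.055]
contact_force: [0.2, 5.1, 10.3]
opening: 0.0125
grip_force: 35.0
```

Emit:
arm_command(xyz=[[-0.1, -2, 0], [-0.1, -2, 0], [-0.2, -2, 0], [-0.1, -2, 0], [-0.1, -2, 0], [-0.2, -2, 0], [-0.1, -2, 0], [0, 0, 0]], spin=[0, 0, 0, 0, 0, 0, 0, 0])

```text
time: 14.0
tool_pos: [0.5044, -0.2601, 0.2512]
tool_rot: [3.14, 0.001, -3.055]
contact_force: [-0.3, 3.4, 10.8]
opening: 0.0127
grip_force: 35.0
```

Emit:
arm_command(xyz=[[-0.1, -2, 0.1], [-0.1, -2, 0], [-0.2, -2, 0], [-0.1, -2, 0], [-0.1, -2, 0], [-0.2, -2, 0], [-0.1, -2, 0], [-0.1, -2, 0], [-0.2, -2, 0], [-0.1, -2, 0], [0, 0, 0]], spin=[0, 0, 0, 0, 0, 0, 0, 0, 0, 0, 0])

```text
time: 15.1
tool_pos: [0.5031, -0.2801, 0.2512]
tool_rot: [3.14, 0.0, -3.055]
contact_force: [-0.0, 4.3, 10.7]
opening: 0.013
grip_force: 35.0
```

Emit:
arm_command(xyz=[[-0.1, -1, 0], [0, -1, 0], [-0.1, -1, 0], [-0.1, -1, 0], [0, -1, 0], [0, 0, 0]], spin=[0, 0, 0, 0, 0, 0])

```text
time: 15.7
tool_pos: [0.5028, -0.285, 0.2512]
tool_rot: [3.14, 0.0, -3.055]
contact_force: [-0.4, 4.1, 10.6]
opening: 0.0131
grip_force: 35.0
```

Emit:
arm_command(xyz=[[-0.1, -0.5, 0], [0, -0.5, 0], [0, -0.5, 0], [0, 0, 0]], spin=[0, 0, 0, 0])

```text
time: 16.1
tool_pos: [0.5027, -0.2864, 0.2512]
tool_rot: [3.14, 0.0, -3.055]
contact_force: [0.3, 4.4, 11.0]
opening: 0.0129
grip_force: 35.0
```

Emit:
arm_command(xyz=[[0, -0.5, 0.1], [-0.1, -0.5, 0], [0, 0, 0]], spin=[0, 0, 0])

```text
time: 16.4
tool_pos: [0.5026, -0.2879, 0.2513]
tool_rot: [3.141, 0.0, -3.055]
contact_force: [-1.7, 1.5, 9.0]
opening: 0.0127
grip_force: 35.0
```

Emit:
arm_command(xyz=[[0, -0.5, 0], [0, -0.5, 0], [0, 0, 0]], spin=[0, 0, 0])

```text
time: 16.7
tool_pos: [0.5025, -0.2888, 0.2513]
tool_rot: [3.141, 0.0, -3.055]
contact_force: [-0.7, 2.5, 9.4]
opening: 0.0128
grip_force: 35.0
```

Emit:
arm_command(xyz=[[0, -0.5, 0], [0, -0.5, 0], [0, 0, 0]], spin=[0, 0, 0])

```text
time: 17.0
tool_pos: [0.5025, -0.2893, 0.2513]
tool_rot: [3.14, 0.0, -3.055]
contact_force: [-0.9, 5.2, 10.7]
opening: 0.0128
grip_force: 35.0
```

```bash
python3 - <<'E'
from h import *
b=snap('side','d6');a=snap('scene','s6'); s=observe(); print(s['time'],s['tool_pos'],s['contact_force'])
A=cv2.resize(a['img'][205:265,310:370],(400,400),interpolation=cv2.INTER_CUBIC);B=cv2.resize(b['img'][220:290,280:350],(400,400),interpolation=cv2.INTER_CUBIC)
cv2.imwrite('pics/v6.png',np.hstack([A,B])[:,:,::-1])
E
```

```text
17.1 [ 0.50252677 -0.28931534  0.25125336] [-1.1664444   4.61521221 10.72389157]
```

View pics/v6.png

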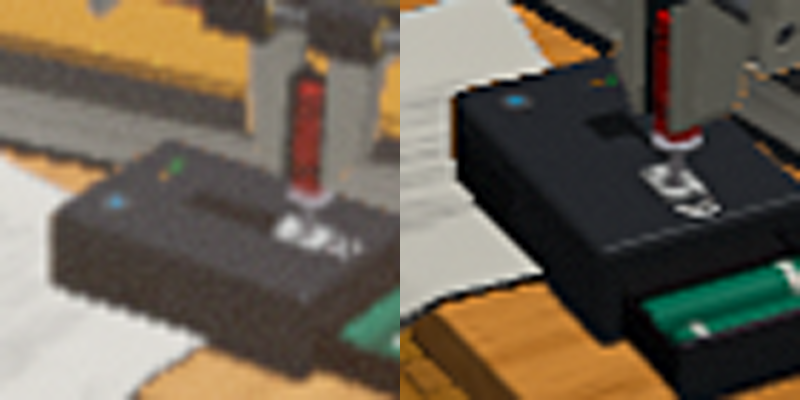

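The drawer with its green cells is out, and the slide sits by the chevrons at the slot's end (scene (305,230), side (675,185)). I push gently to confirm the end stop.

Emit:
arm_command(xyz=[[0, -0.5, 0], [0, -0.4, 0], [0, 0, 0]], spin=[0, 0, 0])

```text
time: 17.4
tool_pos: [0.5026, -0.2897, 0.2512]
tool_rot: [3.138, -0.0, -3.055]
contact_force: [-0.4, 7.8, 10.8]
opening: 0.0126
grip_force: 35.0
```

Force climbs while the motion has stopped, so this is the end stop. I relieve the side load and lift.

Emit:
arm_command(xyz=[[0, 0.6, 0], [0, 0.5, 0], [0, 0, 1.5], [0, 0, 2], [0, 0, 2], [0, 0.4, 2], [0, 0.4, 2], [0, 0, 3], [0, 0, 3], [0, 0, 0]], spin=[0, 0, 0, 0, 0, 0, 0, 0, 0, 0])

```text
time: 18.4
tool_pos: [0.5026, -0.2897, 0.2668]
tool_rot: [-3.14, 0.001, -3.055]
contact_force: [-0.0, -1.0, -0.3]
opening: 0.0128
grip_force: 35.0
```

Emit:
arm_command(xyz=[[0, 0, 8], [0, 0, 15], [0, 0, 8], [0, 15, 0], [0, 30, 0], [1, 40, 0], [1, 40, 0], [1, 40, 0], [1, 40, 0], [1, 40, 0], [1, 40, 0], [1, 30, 0], [0, 20, 0], [0, 11, 0], [0, 0, 0], [0, 0, 0], [0, 0, 0]], spin=[0, 0, 0, 0, 0, 0, 0, 0, 0, 0, 0, 0, 0, 0, 0, 0, 0])

```text
time: 20.1
tool_pos: [0.5095, 0.0559, 0.2971]
tool_rot: [-3.141, -0.0, -3.056]
contact_force: [-0.8, 0.7, -0.9]
opening: 0.0132
grip_force: 35.0
```

```bash
python3 - <<'E'
from h import *
s=observe(); print(s['time'],s['tool_pos'],s['tool_rot'],s['contact_force'])
b=snap('side','d7');a=snap('scene','s7'); w=snap('wrist','w7'); s=observe(); print(s['tool_pos'])
A=cv2.resize(a['img'][165:245,225:305],(400,400),interpolation=cv2.INTER_CUBIC);B=cv2.resize(b['img'][140:220,225:305],(400,400),interpolation=cv2.INTER_CUBIC)
cv2.imwrite('pics/v7.png',np.hstack([A,B])[:,:,::-1])
tp=s['tool_pos']
for n,d in [('scene',a),('side',b)]:
    T=np.linalg.inv(np.array(d['world_from_camera'])); K=np.array([[d['fx'],0,d['cx']],[0,d['fy'],d['cy']],[0,0,1.]])
    zt=tp[2]-.2192
    pts=np.array([[tp[0],tp[1],zt],[tp[0],tp[1],zt+.03],[.5096,.0563,.034]])
    c=(pts@T[:3,:3].T+T[:3,3])*[1,-1,-1]
    print(n,cv2.projectPoints(c,np.zeros(3),np.zeros(3),K,np.array(d['dist_coeffs'],float))[0][:,0].round(1).tolist())
    P=cloud(d);i=d['img']
    w=(i.min(-1)>130)&(abs(P[...,0]-.503)<.02)&(P[...,1]<-.262)&(P[...,1]>-.3)&(abs(P[...,2]-.045)<.006); q=P[w]
    if len(q): print('slide',len(q),q.mean(0).round(4))
E
```

```text
20.1 [0.50953259 0.05594747 0.29705149] [-3.14147592e+00 -1.44660955e-04 -3.05613112e+00] [-0.83210158  0.65261813 -0.8544217 ]
[0.5095894  0.05599927 0.29709407]
scene [[258.9, 200.3], [258.6, 191.4], [259.4, 213.1]]
slide 27 [ 0.5072 -0.2857  0.0438]
side [[259.0, 180.7], [258.5, 170.1], [259.6, 195.7]]
slide 25 [ 0.5043 -0.2873  0.0448]
```

View pics/v7.png

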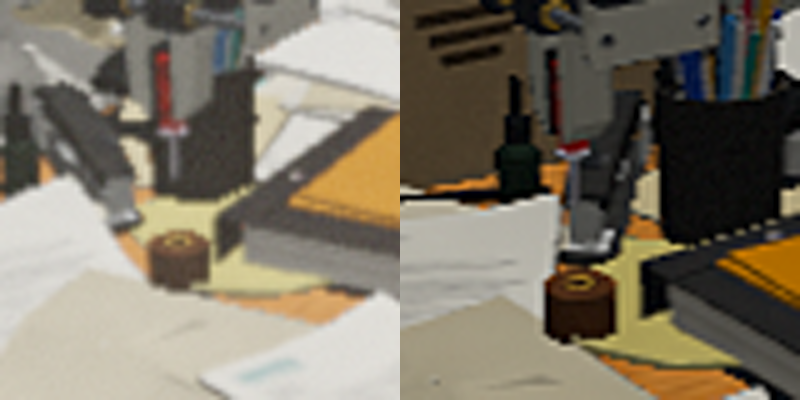

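The stand is at (178,258) and the hanging pin at (175,170) in the scene crop, clear and nearly above it. I check the pin's tilt numerically before inserting.

```bash
python3 - <<'E'
from h import *
def proj(d,pts):
    T=np.linalg.inv(np.array(d['world_from_camera'])); K=np.array([[d['fx'],0,d['cx']],[0,d['fy'],d['cy']],[0,0,1.]])
    c=(np.atleast_2d(pts)@T[:3,:3].T+T[:3,3])*[1,-1,-1]
    return cv2.projectPoints(c,np.zeros(3),np.zeros(3),K,np.array(d['dist_coeffs'],float))[0][:,0]
for t,tp in [('s4',(.5058,-.2405,.2927)),('d4',(.5058,-.2405,.2927)),('s7',(.5096,.056,.2971)),('d7',(.5096,.056,.2971))]:
    d=pickle.load(open(f'pics/{t}.pkl','rb')); P=cloud(d); R=np.array(d['world_from_camera'])
    # pixels whose depth belongs to the hanging pin/handle
    near=(np.hypot(P[...,0]-tp[0],P[...,1]-tp[1])<.014)&(P[...,2]>tp[2]-.2192-.006)&(P[...,2]<tp[2]-.2192+.034)
    out=[]
    for v in np.unique(np.argwhere(near)[:,0]):
        u=np.argwhere(near[v])[:,0]; z=P[v,u][:,2].mean()
        pr=proj(d,[[tp[0],tp[1],zz] for zz in np.linspace(tp[2]-.23,tp[2]-.18,51)])
        k=abs(pr[:,1]-v).argmin(); out.append((int(v),round(float((k*.001-.0108)*1000)),len(u),round(float(u.mean()-pr[k,0]),1)))
    print(t,'row,height above tip mm,n,du'); print(out)
for t in ('s7','d7'):
    d=pickle.load(open(f'pics/{t}.pkl','rb'));P=cloud(d)
    m=(abs(P[...,2]-.034)<.003)&(np.hypot(P[...,0]-.5096,P[...,1]-.0563)<.024)&(d['img'].max(-1)<200)
    print(t,'stand',cv2.minEnclosingCircle((P[m][:,:2]*1000).astype(np.float32)), np.argwhere(m).mean(0), proj(d,[.5096,.0563,.034]))
E
```

```text
s4 row,height above tip mm,n,du
[(215, 33, 3, -0.4), (216, 30, 6, 0.1), (217, 27, 4, 0.1), (218, 24, 2, 0.2), (219, 21, 2, 0.2), (220, 18, 2, 0.2), (221, 15, 2, 0.3), (222, 12, 1, -0.2), (223, 8, 1, -0.1), (224, 5, 1, -0.1), (225, 2, 1, -0.1)]
d4 row,height above tip mm,n,du
[(215, 33, 1, -2.7), (216, 31, 5, 1.1), (217, 29, 8, 0.8), (218, 26, 6, 0.8), (219, 24, 2, 0.9), (220, 22, 2, 0.9), (221, 19, 2, 0.9), (222, 17, 2, 0.9), (223, 14, 2, 0.9), (224, 12, 2, 0.9), (225, 10, 2, 1.0), (226, 7, 2, 1.0), (227, 5, 2, 1.0), (228, 2, 2, 1.0), (229, 0, 2, 1.0)]
s7 row,height above tip mm,n,du
[(190, 34, 1, 2.5), (191, 31, 6, -0.0), (192, 28, 4, -0.1), (193, 24, 1, 0.4), (194, 21, 1, 0.3), (195, 18, 1, 0.3), (196, 14, 1, 0.2), (197, 11, 1, 0.2), (198, 8, 2, 0.7), (199, 4, 2, 0.6), (200, 1, 1, 0.1)]
d7 row,height above tip mm,n,du
[(170, 30, 7, 0.5), (171, 27, 6, 0.9), (172, 24, 2, 0.9), (173, 22, 2, 0.8), (174, 19, 2, 0.8), (175, 16, 2, 0.8), (176, 13, 2, 0.7), (177, 10, 2, 0.7), (178, 7, 2, 0.6), (179, 5, 2, 0.6), (180, 2, 2, 0.6), (181, -1, 1, 1.0)]
s7 stand ((511.11322021484375, 53.234046936035156), 23.283910751342773) [213.57627119 260.03389831] [[259.42640111 213.13617495]]
d7 stand ((511.5650634765625, 52.3321647644043), 19.80550193786621) [196.61842105 260.64473684] [[259.55006531 195.69696112]]
```

No noticeable tilt. I lower it into the socket.

Emit:
arm_command(xyz=[[0, 0, -15], [0, 0.3, -20], [0, 0, -8], [0, 0, -4], [0, 0, -4], [0, 0, -4], [0, 0, 0]], spin=[0, 0, 0, 0, 0, 0, 0])

```text
time: 20.95
tool_pos: [0.5097, 0.0569, 0.2421]
tool_rot: [-3.141, 0.0, -3.055]
contact_force: [0.9, -1.4, -1.0]
opening: 0.0128
grip_force: 35.0
```

In the socket without contact force; down to just above the seat.

Emit:
arm_command(xyz=[[0, 0, -5], [0, 0, -5], [0, 0, -4], [0, 0, -2], [0, 0, -1], [0, 0, -1], [0, 0, 0]], spin=[0, 0, 0, 0, 0, 0, 0])

```text
time: 21.65
tool_pos: [0.5096, 0.057, 0.2241]
tool_rot: [-3.141, 0.0, -3.055]
contact_force: [1.2, -4.7, 0.1]
opening: 0.0123
grip_force: 35.0
```

Emit:
arm_command(xyz=[[0, -0.5, 0], [0, -0.3, -0.4], [0, 0, -0.3], [0, 0, 0], [0, 0, 0]], spin=[0, 0, 0, 0, 0])

```text
time: 22.15
tool_pos: [0.5094, 0.0565, 0.2233]
tool_rot: [3.141, -0.0, -3.055]
contact_force: [0.6, -0.3, 0.3]
opening: 0.013
grip_force: 35.0
```

Seated with hardly any load. I release partly and then rise.

Emit:
arm_command(xyz=[[0, 0, 0], [0, 0, 0], [0, 0, 0], [0, 0, 0], [0, 0, 0], [0, 0, 0]], spin=[0, 0, 0, 0, 0, 0], jaw=-0.1)

```text
time: 22.75
tool_pos: [0.5095, 0.0563, 0.2234]
tool_rot: [3.141, 0.0, -3.055]
contact_force: [-0.2, 0.2, 1.0]
opening: 0.0415
grip_force: 0.0
```

Emit:
arm_command(xyz=[[0, 0, 10], [0, 0, 25], [0, 0, 40], [0, 0, 40], [0, 0, 40], [0, 0, 20], [15, -40, 0], [10, -40, 0], [10, -40, 0], [10, -40, 0], [10, -40, 0], [5, -30, 0], [0, -10, 0], [0, 0, 0], [0, 0, 0]], spin=[0, 0, 0, 0, 0, 0, 0, 0, 0, 0, 0, 0, 0, 0, 0])

```text
time: 24.25
tool_pos: [0.5693, -0.1827, 0.3987]
tool_rot: [3.141, -0.0, -3.055]
contact_force: [0.2, -0.2, 0.2]
opening: 0.0411
grip_force: 0.0
```

```bash
python3 - <<'E'
from h import *
s=observe(); print(s['time'],s['tool_pos'],s['contact_force'])
b=snap('side','d8'); a=snap('scene','s8'); w=snap('wrist','w8'); P=cloud(w); i=w['img'].astype(int)
un=(abs(P[...,0]-.503)<.03)&(P[...,1]<-.25)&(P[...,1]>-.32)
for n,m in [('org',un&(i[...,0]>170)&(i[...,1]<190)&(i[...,2]<110)&(i[...,1]>80)),('white',un&(i.min(-1)>170)&(P[...,2]>.04))]:
    k,l,st,c=cv2.connectedComponentsWithStats(m.astype(np.uint8))
    for j in range(1,k):
        if st[j,4]>12: q=P[l==j]; print(n,st[j],q.mean(0).round(4),cv2.minAreaRect((q[:,:2]*1000).astype(np.float32)))
B=cv2.resize(b['img'][140:300,225:385],(560,560),interpolation=cv2.INTER_CUBIC)
cv2.imwrite('pics/v8.png',B[:,:,::-1])
near=(abs(P[...,0]-.509)<.02)&(abs(P[...,1]-.056)<.02)
q=P[near&(P[...,2]>.084)]; print('pin top',len(q),q.mean(0).round(4) if len(q) else '', q[:,2].max() if len(q) else '')
E
```

```text
24.25 [ 0.56927759 -0.18272315  0.39870459] [ 0.2247766  -0.19947857  0.18279992]
org [220  95   6   8  38] [ 0.5028 -0.2862  0.0389] ((502.64007568359375, -286.4284973144531), (5.667272090911865, 6.906741142272949), 89.15428924560547)
white [196  89   6  14  25] [ 0.5012 -0.3081  0.0444] ((501.60699462890625, -308.5252685546875), (4.062827110290527, 12.344120025634766), 85.3294906616211)
white [201  90   6  13  26] [ 0.5013 -0.3033  0.044 ] ((501.6024169921875, -303.4705505371094), (4.740138530731201, 11.329646110534668), 85.0316390991211)
white [210  90  24  19 284] [ 0.5029 -0.2854  0.0447] ((502.9435119628906, -285.5386962890625), (22.180505752563477, 14.849790573120117), 85.9389877319336)
pin top 247 [0.5095 0.0555 0.0878] 0.09149454249867794
```

View pics/v8.png

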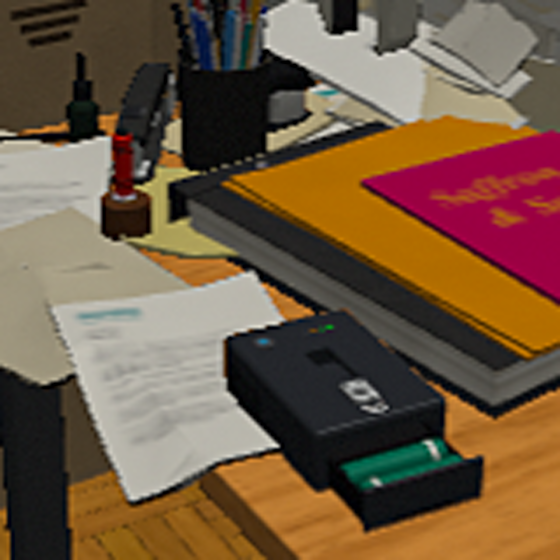

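The final view shows the pin upright in its stand (125,190) and the drawer fully out (405,475). The slide has moved 44.9 mm and the button is back up at z = 38.9 mm.

```bash
python3 -c "
from cell import *
print(hand_in())"
```

```text
the job is handed in; nothing more can be done
None
```

The job is handed in: the drawer is fully out (the slide moved about 45 mm), the button is back up, which should lock the drawer open, and the pin is upright in its stand. It took about 24 s with peak forces of about 11 N on the button and 8 N on the slide, but the hand-in returned no verdict.

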